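# Load the block into the curing lamp station

## Task

The curing lamp is in the way over its empty stand: swing its arm well clear, then take the tall plaster block out of the drying rack and stand it between the lamp's two reflector plates, fully down and lowered gently, not dropped. Then swing the lamp back and leave its head centred over the block. The plates and the rack's boards cover two sides of the block each, so set the block down on the open table on the way and take it again by its other two sides; leave the low block, the cup and the bottle alone.

Things in the scene. Friction and masses are not known exactly. Their poses are not given: they have to be found in the camera images.
- block: The tall block to be cured: white plaster, 40 (x) x 64 (y) x 110 (z) mm, marbled on its top face only, about 0.26 kg. Origin at the centre of its underside, z up. It starts upright in one of the two bays of the rack. The gap between rack and station is open table, some of it under flat paper sheets: room to set it down.
- low_block: The low block, which stays in the other bay of the rack: same plan 40 (x) x 64 (y) mm but only 60 mm tall. Origin at the centre of its underside.
- rack: Plywood drying rack, fixed to the table. Origin: centre of its underside. Base 100 (x) x 172 (y) x 8 mm; three upright boards 36 (x) x 6 (y) mm, up to z = 132 mm, at y = -78, 0, +78 mm, make two bays 72 mm wide, open above and to +-x. A block stands on the base, its axes along the rack's; the boards cover its y faces and are higher than it: it can only be pinched across its 40 mm.
- station: Curing station, fixed to the table. Origin on the table under the seat's centre, z up. Base plate 130 x 290 x 10 mm, from y = -65 to +225 mm; the lamp's post, 24 mm thick and 0.2 m high, stands at y = +180 mm. Two upright aluminium reflector plates (48 mm apart, at x = +-24 mm, 4 mm thick, 60 mm long in y, up to z = 125 mm, then lips flaring outwards to z = 139 mm) flank the seat.
- seat (a point): Centre of the seat's floor, 10 mm above the table, where the block's origin must come to rest; axes as station. Low lips at y = +-36 mm, 8 mm above the floor, bound the seat. The block stands here with its x along the station's x (either way round); between the plates it can only be held across its 64 mm, by its y faces.
- lamp_hinge (a point): Point on the upright hinge axis of the lamp arm, on top of the post, at the height of lamp_knob (232 mm above the table).
- lamp_knob (a point): Middle of the upright round black knob on the lamp head, 26 mm thick, from 207 to 252 mm above the table; 180 mm from the hinge axis, on the head's axis. The white head below it is a disc 90 mm across, from 173 to 207 mm above the table. The bar to the hinge lies at 186 to 202 mm; the hinge's cap goes up to 214 mm.
- lamp_arm (a joint): Angle of the lamp arm in rad, growing counter-clockwise seen from above. 0: the arm points along the station's -y and the head is centred over the seat; it starts near there. Growing, the head moves away from the robot (to the station's +x); stops at -0.5 and 1.4. It stays where it is left; moving it at the knob takes 1 to 2 N.
- cup: White paper cup, 80 mm across, 95 mm high, on the table beyond the gap between rack and station. Origin at the centre of its underside.
- bottle: Small white bottle with black cap, 38 mm across, 100 mm high, on the robot's side of that gap. Origin at the centre of its underside.
Not all that is in view belongs to the job. What is shaped like the block but blue or brown is not meant.

How it is judged:
By the outcome, as a careful person would: the job done as asked, in the order asked, and still so for the second after the job is handed in, with the robot touching nothing.
It also fails if it takes over 72 s, if anything falls off the work surface, if the arm or the gripper's body presses on something with over 40 N, if the wrist force passes 120 N, or if a joint passes its speed limit or range.

## Robot

A 6-joint arm with a two-finger parallel gripper is mounted at the origin on the work surface. World frame = base frame: x ahead of the robot, y to its left, z up, the work surface at z = 0. Lengths are in m, angles in rad, forces in N, time in s.
With the tool pointing down it reaches from about 0.225 to 0.875 m from the base axis. Payload 3.4 kg.
Tool frame: the origin (TCP) lies at the very end of the fingers, on their centre line; the grasp point (between the pads) lies manip.grip_point_offset behind it (manip.grip_point_offset is the distance from the TCP to the grasp point, in m); z points along the fingers, y is the line along which they close (so a half turn about z gives the same grasp; the last joint's range is limited). The gripper opens to 85 mm and grips with 20 to 120 N. Pads are 22 mm wide; open, the fingers measure 114 mm over their backs; the gripper's body (76 mm by 85 mm) begins 54 mm behind the grasp point. The pads swing forward as they close: fully open they stand 13 mm farther back than shut.
Start: joints at [1.122, 0.276, 1.505, -0, 1.361, -0.121], TCP at [0.185, 0.544, 0.231] pointing down, gripper open.
Joint ranges: [-2.89, 2.89], [-0.75, 2.08], [0.22, 2.7], [-1.18, 4.32], [0.11, 2.71], [-2.7, 2.7]. Speed limits (rad/s): [2.57, 2.57, 3.14, 3.14, 3.14, 3.14].

## Interface

Orientations are given as a unit quaternion [w, x, y, z].
In Python, from rig import manip gives the robot as it stands.
- The arm moves only by the shell command python3 -m pendant 'ROWS' [FORCE]. ROWS is JSON, a list of rows, each an object of numbers: "jaw": the opening, from -1 (shut) to 1 (fully open); "tx", "ty", "tz": the shift along the world's x, y, z in cm; "ax", "ay", "az": the turn, a rotation vector about the world's x, y, z in degrees. In form: [{"jaw": .., "tx": .., "ty": .., "tz": .., "ax": .., "ay": .., "az": ..}, ...]. A call has 1 to 10 rows; each row is the pose to reach, as a shift and turn from the pose commanded when the call began; what a row does not reach only later rows make up. A row lasts 1/8 s, in which the tool goes at most 62.5 mm and 10.7 degrees, less where a joint would pass 70% of its speed; a pose out of reach is approached as far as the arm can. A call with a gripper value outside its range is refused whole. The fingers move at their own pace and stop on an object; FORCE is the grip in N (left out, the last holds). Time passes only in rows, so rows that repeat a pose let the fingers close. It gives the time, the measured TCP pose, the force, the opening and the grip force at its end, in the units of the state.
- manip.get_state(): the state, without advancing time (a new reading comes with each control period).
- manip.get_image(name): name is "scene" or "top" or "wrist"; returns a dict with "pixels" (400x640x3 uint8, blue, green, red), "depth" (400x640 float32, m along the optical axis (not along the pixel's ray), 0 where there is no reading), "fx", "fy", "cx", "cy" (pixels), "pose" (4x4, takes a point from camera to world coordinates). Camera axes: x right, y down, z forward; pixel columns grow to the right and rows downward; lengths in m; the calibration is good to about 2 mm. A picture is of the moment at which its call begins.
- manip.sign_off(): hands the job in; it is judged then, once.
The state is a dict: "clock": time; "qpos": joint angles; "qd": joint speeds; "effort": joint torques, N m; "position": TCP position; "ee_rot": TCP orientation; "contact_force": force on the tool from outside, world axes, zero at the start; "moment": the same for the moment, N m; "width": finger opening in m; "gripper_force": force on a finger pad.
Only numpy, scipy, OpenCV 4.12 (cv2) and the standard library are available. Lean on these libraries where they do the work, as an engineer would, in place of code of your own. Each camera call takes 0.05 s, during which the arm holds its last target. There are 200 camera calls.

## Working session

There is one attempt and no reset: what is moved stays moved. The work goes in short steps, Python scripts to look and compute and a shell command to move; the robot and the scene stay as the last step left them, time stands still between calls to the robot, and variables do not carry over. Pictures are saved under pics/ and viewed, at most 10 in all, crops included, and the job is handed in when it is done.

```bash
ls; mkdir -p pics; python3 - <<'E'
from rig import manip
import cv2,numpy as np
s=manip.get_state();print(s, manip.grip_point_offset)
for n in ("scene","top"):
    im=manip.get_image(n);cv2.imwrite(f"pics/{n}0.png",im["pixels"]);np.savez(f"{n}0.npz",**im)
    print(n,im["fx"],im["cx"],im["cy"],np.round(im["pose"],3).tolist())
E
```

```text
pics
{'clock': 0.0, 'qpos': array([ 1.12200518e+00,  2.76622489e-01,  1.50614500e+00,  2.31491472e-05,
        1.36069443e+00, -1.20989897e-01]), 'qd': array([-0.00041526, -0.00180858, -0.00030704, -0.00067921, -0.00078575,
        0.00032546]), 'effort': array([ 1.01984958e-04, -4.16782987e+01, -2.45805162e+01, -3.69709016e-05,
        1.10534244e-02,  4.07283380e-05]), 'position': array([0.18488867, 0.54390523, 0.2304193 ]), 'ee_rot': array([-2.73543109e-04,  1.63170110e-01,  9.86597507e-01, -8.93781644e-04]), 'contact_force': array([-0.29706482,  0.40731751, -0.1231044 ]), 'moment': array([-0.04054047,  0.02286911, -0.01516333]), 'gripper_force': 0.0, 'width': 0.08577916847394614} 0.0187
scene 475.51268309145786 325.28598640665984 199.37857184224103 [[-0.099, 0.81, -0.578, 1.227], [0.995, 0.076, -0.063, 0.078], [-0.007, -0.582, -0.813, 1.134], [0.0, 0.0, 0.0, 1.0]]
top 392.4994032850102 324.7059565635754 198.84651592037585 [[-0.005, -0.995, 0.098, 0.423], [-1.0, 0.005, -0.0, 0.011], [0.0, -0.098, -0.995, 1.128], [0.0, 0.0, 0.0, 1.0]]
```

View pics/scene0.png

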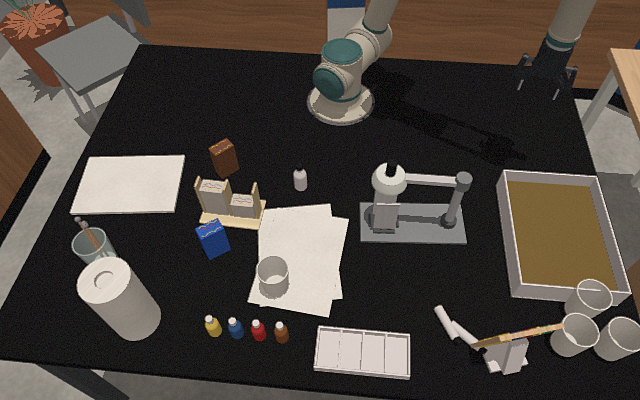

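View pics/top0.png

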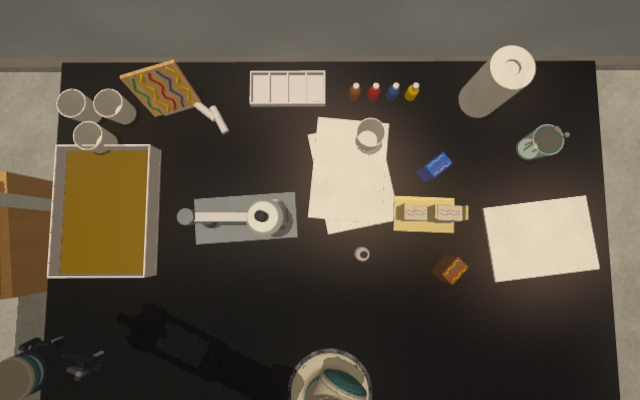

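The scene view shows the rack at (232,200), with the tall block in its left bay (213,195) and the low one in its right bay (243,205). The lamp head is at (389,180) with its knob at (392,168), the post at (462,185), the bottle at (300,180) and the cup at (272,275). In the top view the rack is at (424,215), the lamp head at (262,216) and the post at (186,217).
Candidates for the block, in scene pixels: white (213,195), low white (243,205), blue (212,240), brown (223,158). The one meant should be the white tall one in the rack; I'll check it in a crop.

```bash
cat > h.py <<'E'
import cv2,numpy as np
def cloud(im):
    d=im["depth"].astype(float);v,u=np.mgrid[:400,:640]
    P=np.stack([(u-im["cx"])/im["fx"]*d,(v-im["cy"])/im["fy"]*d,d],-1)
    T=im["pose"];W=P@T[:3,:3].T+T[:3,3];W[d<=0]=np.nan;return W
def ray(im,u,v,z):
    T=im["pose"];r=T[:3,:3]@np.array([(u-im["cx"])/im["fx"],(v-im["cy"])/im["fy"],1]);return T[:3,3]+r*(z-T[2,3])/r[2]
def rect(P):
    (c,s,a)=cv2.minAreaRect((P[:,:2]*1000).astype(np.float32));return np.round(c,1),np.round(s,1),round(a,1)
E
python3 - <<'E'
from h import *
t=dict(np.load("top0.npz"));s=dict(np.load("scene0.npz"))
a=cv2.resize(s["pixels"][130:265,185:285],None,fx=4,fy=4,interpolation=cv2.INTER_CUBIC)
b=cv2.resize(t["pixels"][185:285,385:475],None,fx=4,fy=4,interpolation=cv2.INTER_CUBIC)
c=np.zeros((540,770,3),np.uint8);c[:,:400]=a;c[:400,405:765]=b;cv2.imwrite("pics/crop.png",c)
def comp(im,nm,lo,hi,box):
    W=cloud(im);x0,y0,x1,y1=box;Q=W[y0:y1,x0:x1]
    m=((Q[...,2]>lo)&(Q[...,2]<hi)).astype(np.uint8)
    n,L,st,_=cv2.connectedComponentsWithStats(m)
    for i in range(1,n):
        if st[i,4]>25:
            P=Q[L==i];print(nm,lo,hi,st[i],"z",np.round(np.median(P[:,2]),4),rect(P),np.round(np.median(P,0)[:2]*1000,1))
B=(380,185,475,250)
for lo,hi in((.004,.014),(.05,.085),(.1,.124),(.124,.15)):comp(t,"rackT",lo,hi,B)
S=(170,180,305,250)
for lo,hi in((.004,.016),(.115,.16),(.165,.197),(.197,.210),(.21,.22),(.225,.27)):comp(t,"stT",lo,hi,S)
for lo,hi in((.05,.085),(.1,.124),(.124,.15)):comp(s,"rackS",lo,hi,(185,165,275,235))
for lo,hi in((.115,.16),(.165,.22),(.225,.27)):comp(s,"stS",lo,hi,(350,150,480,250))
comp(t,"bot",.06,.12,(350,240,375,265));comp(t,"cup",.06,.12,(345,110,390,160))
E
```

```text
rackT 0.004 0.014 [  12   10   62   38 1135] z 0.0083 (array([ 490.1, -269.3]), array([176.3, 101.7]), 86.9) [ 465.8 -266. ]
rackT 0.05 0.085 [18 19  3 14 36] z 0.0693 (array([ 493.7, -191. ]), array([ 1.9, 34.5]), 86.8) [ 492.7 -191. ]
rackT 0.05 0.085 [ 22  20  28  15 354] z 0.0681 (array([ 490.5, -237. ]), array([70.3, 38.4]), 89.7) [ 490.  -240.3]
rackT 0.1 0.124 [ 51  19  36  17 467] z 0.1178 (array([ 486.7, -310.2]), array([85.2, 40.1]), 86.1) [ 486.5 -310.2]
rackT 0.124 0.15 [23 18  4 14 43] z 0.1318 (array([ 492.9, -193.9]), array([ 6.8, 33.5]), 85.9) [ 491.6 -193.9]
rackT 0.124 0.15 [54 19  3 14 40] z 0.1317 (array([ 489.9, -271. ]), array([ 5.3, 33.3]), 87.9) [ 491.1 -269.9]
rackT 0.124 0.15 [84 20  4 14 52] z 0.131 (array([ 486.9, -349.4]), array([ 6.9, 33.3]), 86.3) [ 486.  -348.1]
stT 0.004 0.016 [  24   12  104   52 2863] z 0.0098 (array([482. , 238.2]), array([134.1, 292.9]), 3.0) [470.4 261.6]
stT 0.165 0.197 [ 76  18  37  38 207] z 0.1905 (array([474. , 155.8]), array([86.3, 89.3]), 89.4) [464.6 135.8]
stT 0.197 0.21 [  17   20   94   34 1215] z 0.2044 (array([481.9,
[... 1153 characters left out ...]
.3]), 89.1) [ 493.6 -191.4]
stS 0.115 0.16 [101  41  13  14 102] z 0.1392 (array([482.5, 336. ]), array([23.6, 14.8]), 73.0) [483.8 334.5]
stS 0.115 0.16 [ 26  53  24   6 124] z 0.1309 (array([515.9, 161. ]), array([ 8.6, 60.7]), 3.2) [516.1 159.8]
stS 0.165 0.22 [  22   13  101   33 1610] z 0.2031 (array([487.7, 235.8]), array([244.5,  78.2]), 86.3) [484.6 199.3]
stS 0.225 0.27 [ 36   9  12  15 137] z 0.2489 (array([476.6, 158.4]), array([25. , 25.5]), 76.5) [482.1 158. ]
bot 0.06 0.12 [  6   7  13  14 148] z 0.072 (array([379.5, -89.5]), array([32.6, 34.8]), 88.2) [380.9 -87.9]
cup 0.06 0.12 [ 11   8  29  30 298] z 0.0857 (array([ 705.6, -112.8]), array([76.1, 78.1]), 89.9) [ 723.2 -118.9]
```

View pics/crop.png

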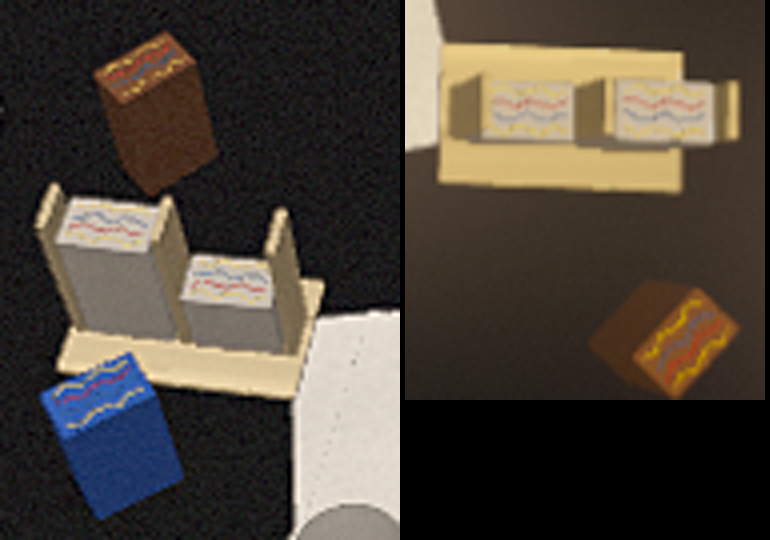

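The crop confirms it: the tall white marbled block is in the rack's -y bay. Its top is at z = 0.118 (8 + 110 mm) and its centre is near (0.489, -0.310). The low block's top is at 0.068, and the brown and blue blocks stand outside the rack.

The rack's yaw is about -2.7°. The station's yaw is about +3°, and its seat is near (0.486, 0.158). The knob is near (0.475, 0.157), 180 mm from the hinge at (0.475, 0.337). Next I move above the knob.

```bash
python3 -m pendant '[{"jaw":1,"tx":0,"ty":0,"tz":6,"az":-10},{"jaw":1,"tx":6,"ty":-8,"tz":7,"az":-20},{"jaw":1,"tx":29,"ty":-38.7,"tz":7,"az":-71},{"jaw":1,"tx":29,"ty":-38.7,"tz":7,"az":-71},{"jaw":1,"tx":29,"ty":-38.7,"tz":7,"az":-71},{"jaw":1,"tx":29,"ty":-38.7,"tz":7,"az":-71},{"jaw":1,"tx":29,"ty":-38.7,"tz":7,"az":-71},{"jaw":1,"tx":29,"ty":-38.7,"tz":7,"az":-71},{"jaw":1,"tx":29,"ty":-38.7,"tz":7,"az":-71},{"jaw":1,"tx":29,"ty":-38.7,"tz":7,"az":-71}]' 25
python3 - <<'E'
from rig import manip
import numpy as np
s=manip.get_state();print(s['clock'],np.round(s['position'],4),np.round(s['ee_rot'],4),s['qpos'].round(3))
from h import *
im=manip.get_image("wrist");cv2.imwrite("pics/w1.png",im["pixels"])
E
```

```text
0.1 [0.1849 0.5439 0.2305] [-2.000e-04  1.632e-01  9.866e-01 -8.000e-04] [ 1.122  0.277  1.506 -0.     1.361 -0.121]invalid input at $[0]: expected keys jaw, tx, ty, tz, ax, ay, az
```

View pics/w1.png

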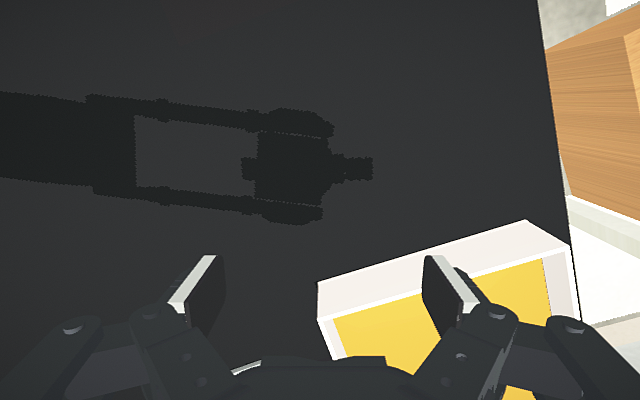

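The move was refused because every key is required. The picture shows only the open fingers, at (200,290) and (450,290), over the start spot near the tray. I'll repeat the move with all keys.

```bash
python3 -m pendant '[{"jaw":1,"tx":0,"ty":0,"tz":6,"ax":0,"ay":0,"az":-10},{"jaw":1,"tx":6,"ty":-8,"tz":7,"ax":0,"ay":0,"az":-20},{"jaw":1,"tx":10,"ty":-13,"tz":7,"ax":0,"ay":0,"az":-30},{"jaw":1,"tx":14,"ty":-18,"tz":7,"ax":0,"ay":0,"az":-40},{"jaw":1,"tx":18,"ty":-23,"tz":7,"ax":0,"ay":0,"az":-50},{"jaw":1,"tx":22,"ty":-28,"tz":7,"ax":0,"ay":0,"az":-60},{"jaw":1,"tx":26,"ty":-33,"tz":7,"ax":0,"ay":0,"az":-71},{"jaw":1,"tx":29,"ty":-38.7,"tz":7,"ax":0,"ay":0,"az":-71},{"jaw":1,"tx":29,"ty":-38.7,"tz":7,"ax":0,"ay":0,"az":-71},{"jaw":1,"tx":29,"ty":-38.7,"tz":7,"ax":0,"ay":0,"az":-71}]' 25
python3 - <<'E'
from rig import manip
import numpy as np
s=manip.get_state();print(s['clock'],np.round(s['position'],4),np.round(s['ee_rot'],4),s['qpos'].round(3))
from h import *
im=manip.get_image("wrist");cv2.imwrite("pics/w2.png",im["pixels"]);W=cloud(im)
m=(W[...,2]>.235)&(W[...,2]<.26)&(abs(W[...,0]-.475)<.03)&(abs(W[...,1]-.157)<.03)
print(m.sum(),rect(W[m]) if m.sum()>5 else 0)
E
```

```text
clock: 1.4
position: [0.4766, 0.1547, 0.3007]
ee_rot: [0.0, 0.708, 0.707, -0.001]
contact_force: [-0.1, 1.4, 0.4]
width: 0.0855
gripper_force: 0.0
1.4 [0.4766 0.1547 0.3007] [ 2.000e-04  7.076e-01  7.066e-01 -6.000e-04] [ 1.760e-01  1.310e-01  1.525e+00 -1.000e-03  1.486e+00  1.770e-01]
1480 (array([474.9, 159.7]), array([25. , 24.8]), 51.3)
```

The wrist depth puts the knob at (0.475, 0.1597), 25 mm across, which agrees. Now I descend and grip it.

```bash
python3 -m pendant '[{"jaw":1,"tx":0,"ty":0.15,"tz":-3,"ax":0,"ay":0,"az":0},{"jaw":1,"tx":0,"ty":0.15,"tz":-6,"ax":0,"ay":0,"az":0},{"jaw":1,"tx":0,"ty":0.15,"tz":-8.6,"ax":0,"ay":0,"az":0},{"jaw":1,"tx":0,"ty":0.15,"tz":-8.6,"ax":0,"ay":0,"az":0},{"jaw":-1,"tx":0,"ty":0.15,"tz":-8.6,"ax":0,"ay":0,"az":0},{"jaw":-1,"tx":0,"ty":0.15,"tz":-8.6,"ax":0,"ay":0,"az":0},{"jaw":-1,"tx":0,"ty":0.15,"tz":-8.6,"ax":0,"ay":0,"az":0},{"jaw":-1,"tx":0,"ty":0.15,"tz":-8.6,"ax":0,"ay":0,"az":0},{"jaw":-1,"tx":0,"ty":0.15,"tz":-8.6,"ax":0,"ay":0,"az":0}]' 25
python3 - <<'E'
import numpy as np
h=np.array([.475,.3375]);r=.18
# start angle from -y toward +x
p0=np.array([.475,.158]);a0=np.arctan2(p0[0]-h[0],h[1]-p0[1])
for k in range(1,11):
    d=np.radians(7*k);a=a0+d;p=h+r*np.array([np.sin(a),-np.cos(a)]);print(k,np.round((p-p0)*100,1),7*k)
E
```

```text
clock: 2.58
position: [0.4753, 0.159, 0.2162]
ee_rot: [0.0, 0.706, 0.708, 0.001]
contact_force: [-0.9, 0.6, 5.2]
width: 0.0253
gripper_force: 24.8
1 [2.2 0.1] 7
2 [4.4 0.5] 14
3 [6.5 1.1] 21
4 [8.5 2.1] 28
5 [10.3  3.2] 35
6 [12.   4.6] 42
7 [13.6  6.1] 49
8 [14.9  7.9] 56
9 [16.   9.8] 63
10 [16.9 11.8] 70
```

The knob is gripped. Now I swing it about 70° away.

```bash
python3 -m pendant '[{"jaw":-1,"tx":2.2,"ty":0.1,"tz":0,"ax":0,"ay":0,"az":7},{"jaw":-1,"tx":4.4,"ty":0.5,"tz":0,"ax":0,"ay":0,"az":14},{"jaw":-1,"tx":6.5,"ty":1.1,"tz":0,"ax":0,"ay":0,"az":21},{"jaw":-1,"tx":8.5,"ty":2.1,"tz":0,"ax":0,"ay":0,"az":28},{"jaw":-1,"tx":10.3,"ty":3.2,"tz":0,"ax":0,"ay":0,"az":35},{"jaw":-1,"tx":12,"ty":4.6,"tz":0,"ax":0,"ay":0,"az":42},{"jaw":-1,"tx":13.6,"ty":6.1,"tz":0,"ax":0,"ay":0,"az":49},{"jaw":-1,"tx":14.9,"ty":7.9,"tz":0,"ax":0,"ay":0,"az":56},{"jaw":-1,"tx":16,"ty":9.8,"tz":0,"ax":0,"ay":0,"az":63},{"jaw":-1,"tx":16.9,"ty":11.8,"tz":0,"ax":0,"ay":0,"az":70}]'
```

```text
clock: 3.82
position: [0.6427, 0.2783, 0.2162]
ee_rot: [-0.002, 0.17, 0.985, 0.001]
contact_force: [-6.8, 1.2, 8.1]
width: 0.0252
gripper_force: 25.8
```

```bash
python3 -m pendant '[{"jaw":-1,"tx":0,"ty":0,"tz":0,"ax":0,"ay":0,"az":0},{"jaw":1,"tx":0,"ty":0,"tz":0,"ax":0,"ay":0,"az":0},{"jaw":1,"tx":0,"ty":0,"tz":0,"ax":0,"ay":0,"az":0},{"jaw":1,"tx":0,"ty":0,"tz":0,"ax":0,"ay":0,"az":0},{"jaw":1,"tx":0,"ty":0,"tz":0,"ax":0,"ay":0,"az":0},{"jaw":1,"tx":0,"ty":0,"tz":3,"ax":0,"ay":0,"az":0},{"jaw":1,"tx":0,"ty":0,"tz":8,"ax":0,"ay":0,"az":0},{"jaw":1,"tx":0,"ty":0,"tz":8,"ax":0,"ay":0,"az":0}]'
```

```text
clock: 4.82
position: [0.6462, 0.2774, 0.3007]
ee_rot: [0.004, 0.172, 0.985, 0.002]
contact_force: [0.1, 1.4, 0.4]
width: 0.0853
gripper_force: 0.0
```

```bash
python3 -m pendant '[{"jaw":1,"tx":-1.5,"ty":-6,"tz":0,"ax":0,"ay":0,"az":-7},{"jaw":1,"tx":-3,"ty":-12,"tz":0,"ax":0,"ay":0,"az":-14},{"jaw":1,"tx":-5,"ty":-18,"tz":0,"ax":0,"ay":0,"az":-22},{"jaw":1,"tx":-6.5,"ty":-24,"tz":0,"ax":0,"ay":0,"az":-30},{"jaw":1,"tx":-8,"ty":-30,"tz":0,"ax":0,"ay":0,"az":-38},{"jaw":1,"tx":-10,"ty":-36,"tz":0,"ax":0,"ay":0,"az":-46},{"jaw":1,"tx":-11.5,"ty":-42,"tz":-1,"ax":0,"ay":0,"az":-54},{"jaw":1,"tx":-13,"ty":-48,"tz":-3,"ax":0,"ay":0,"az":-62},{"jaw":1,"tx":-14.5,"ty":-54,"tz":-5,"ax":0,"ay":0,"az":-70},{"jaw":1,"tx":-15.6,"ty":-58.7,"tz":-6,"ax":0,"ay":0,"az":-73}]'
python3 -m pendant '[{"jaw":1,"tx":0,"ty":0,"tz":0,"ax":0,"ay":0,"az":0},{"jaw":1,"tx":0,"ty":0,"tz":0,"ax":0,"ay":0,"az":0},{"jaw":1,"tx":0,"ty":0,"tz":0,"ax":0,"ay":0,"az":0}]'
python3 - <<'E'
from rig import manip
from h import *
st=manip.get_state();q=st['ee_rot'];print(st['clock'],st['position'].round(4),"axis",2*np.degrees(np.arctan2(q[2],q[1]))-90, st['qpos'].round(2))
t=manip.get_image("top");s=manip.get_image("scene");w=manip.get_image("wrist")
for n,i in(("t1",t),("s1",s),("w3",w)): np.savez(n,**i)
a=np.vstack([cv2.resize(t["pixels"][120:250,170:310],(560,520))[:300]*0+cv2.resize(t["pixels"][165:240,170:310],(560,300)),cv2.resize(w["pixels"],(560,300))]);cv2.imwrite("pics/c2.png",a)
def P(im,lo,hi,c,r,nm):
    W=cloud(im);m=(W[...,2]>lo)&(W[...,2]<hi)&(abs(W[...,0]-c[0])<r)&(abs(W[...,1]-c[1])<r)
    n,L,S,_=cv2.connectedComponentsWithStats(m.astype(np.uint8))
    for i in range(1,n):
        if S[i,4]>30: print(nm,S[i],rect(W[L==i]),"z",np.median(W[L==i][:,2]).round(4))
P(t,.115,.16,(.486,.158),.06,"platesT");P(s,.115,.16,(.486,.158),.06,"platesS")
P(t,.004,.016,(.48,.23),.2,"baseT");P(t,.206,.225,(.475,.337),.04,"hingeT");P(t,.235,.27,(.645,.277),.06,"knobT")
P(s,.235,.27,(.645,.277),.06,"knobS");P(s,.206,.225,(.475,.337),.04,"hingeS")
P(w,.1,.124,(.488,-.31),.06,"blkW");P(w,.126,.14,(.488,-.31),.06,"brdW")
E
```

```text
clock: 6.08
position: [0.4865, -0.3116, 0.2335]
ee_rot: [-0.001, 0.725, 0.689, -0.0]
contact_force: [0.8, -0.3, -0.0]
width: 0.0856
gripper_force: 0.0
clock: 6.45
position: [0.4885, -0.3088, 0.2356]
ee_rot: [0.0, 0.723, 0.69, 0.0]
contact_force: [0.3, -0.3, 0.4]
width: 0.0856
gripper_force: 0.0
6.45 [ 0.4885 -0.3088  0.2356] axis -2.6880216529960137 [-0.68  0.28  1.49  0.    1.37 -0.64]
platesT [254 199  25   6 109] (array([515.3, 159.8]), array([ 9.3, 60.3]), 4.0) z 0.1338
platesT [255 222  25   5  80] (array([458.6, 155.8]), array([ 9., 60.]), 3.9) z 0.137
platesS [375 184  24   9 191] (array([459. , 157.1]), array([13.4, 59.7]), 3.2) z 0.1313
platesS [376 203  24   6 127] (array([516.1, 161.4]), array([ 9.1, 60.5]), 3.5) z 0.1281
baseT [ 195  192  103   52 3888] (array([481.8, 237.7]), array([130.8, 290.6]), 3.7) z 0.0099
hingeT [177 208  18  17 235] (array([474.2, 336.7]), array([38.2, 37.5]), 89.5) z 0.2133
knobT [202 136  13  12 117] (array([643.1, 276.8]), array([24.7, 23.3]), 85.7) z 0.2507
knobS [439 221  13  14 137] (array([644.8, 279.3]), array([25.1, 26.9]), 54.2) z 0.2513
hingeS [456 172  17  14 195] (array([475.1, 338.6]), array([39.2, 38.5]), 75.0) z 0.2142
blkW [299 141  47   4 158] (array([ 491.2, -267.4]), array([ 0.4, 35.9]), 87.6) z 0.1116
blkW [ 296  154   50   87 4118] (array([ 488.1, -311.9]), array([68.3, 40. ]), 87.2) z 0.1171
brdW [298 145  49   9 437] (array([ 491.2, -270.3]), array([ 6.2, 35.6]), 87.2) z 0.1311
brdW [300 241  45  10 438] (array([ 487.5, -348.2]), array([ 7.2, 35.6]), 87.1) z 0.1311
```

View pics/c2.png

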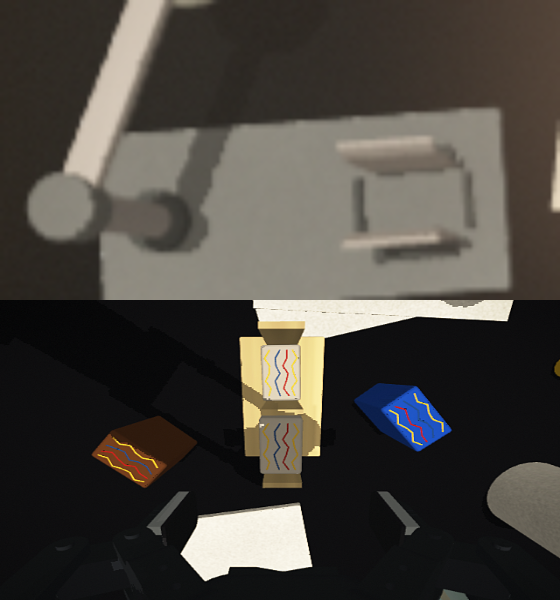

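The lamp is clear, with its knob at (0.644, 0.278), so θ is about 1.15. The plates and the base agree on the seat: (0.487, 0.158), yaw 3.7°. The wrist view has the tall block at (0.488, -0.310), yaw -2.8°, centred under the gripper, so I go down to grip it.

```bash
python3 -m pendant '[{"jaw":1,"tx":0,"ty":0,"tz":-4,"ax":0,"ay":0,"az":0},{"jaw":1,"tx":0,"ty":0,"tz":-8,"ax":0,"ay":0,"az":0},{"jaw":1,"tx":0,"ty":0,"tz":-12,"ax":0,"ay":0,"az":0},{"jaw":1,"tx":0,"ty":0,"tz":-15,"ax":0,"ay":0,"az":0},{"jaw":1,"tx":0,"ty":0,"tz":-16,"ax":0,"ay":0,"az":0},{"jaw":1,"tx":0,"ty":0,"tz":-16,"ax":0,"ay":0,"az":0},{"jaw":-1,"tx":0,"ty":0,"tz":-16,"ax":0,"ay":0,"az":0},{"jaw":-1,"tx":0,"ty":0,"tz":-16,"ax":0,"ay":0,"az":0},{"jaw":-1,"tx":0,"ty":0,"tz":-16,"ax":0,"ay":0,"az":0},{"jaw":-1,"tx":0,"ty":0,"tz":-16,"ax":0,"ay":0,"az":0}]' 40
python3 -m pendant '[{"jaw":-1,"tx":0,"ty":0,"tz":0,"ax":0,"ay":0,"az":0},{"jaw":-1,"tx":0,"ty":0,"tz":0,"ax":0,"ay":0,"az":0},{"jaw":-1,"tx":0,"ty":0,"tz":0.5,"ax":0,"ay":0,"az":0},{"jaw":-1,"tx":0,"ty":0,"tz":1,"ax":0,"ay":0,"az":0},{"jaw":-1,"tx":0,"ty":0,"tz":1,"ax":0,"ay":0,"az":0}]'
```

```text
clock: 7.85
position: [0.4881, -0.3105, 0.0764]
ee_rot: [0.001, 0.724, 0.69, -0.0]
contact_force: [-1.6, 0.7, 5.7]
width: 0.0395
gripper_force: 41.5
clock: 8.48
position: [0.4883, -0.3101, 0.0854]
ee_rot: [0.0, 0.724, 0.69, 0.0]
contact_force: [0.4, -0.2, -3.7]
width: 0.04
gripper_force: 40.7
```

It is held: 40 mm wide, with its weight on the gripper. Now I lift it straight out and carry it to the open gap at (0.53, -0.05), turned by +6.4°.

```bash
python3 -m pendant '[{"jaw":-1,"tx":0,"ty":0,"tz":3,"ax":0,"ay":0,"az":0},{"jaw":-1,"tx":0,"ty":0,"tz":6,"ax":0,"ay":0,"az":0},{"jaw":-1,"tx":0,"ty":0,"tz":9,"ax":0,"ay":0,"az":0},{"jaw":-1,"tx":0,"ty":0,"tz":12,"ax":0,"ay":0,"az":0},{"jaw":-1,"tx":0,"ty":0,"tz":14.5,"ax":0,"ay":0,"az":0},{"jaw":-1,"tx":0,"ty":0,"tz":15,"ax":0,"ay":0,"az":0},{"jaw":-1,"tx":0.5,"ty":3,"tz":15,"ax":0,"ay":0,"az":1},{"jaw":-1,"tx":1,"ty":7,"tz":15,"ax":0,"ay":0,"az":2},{"jaw":-1,"tx":2,"ty":11,"tz":15,"ax":0,"ay":0,"az":3},{"jaw":-1,"tx":2.5,"ty":15,"tz":15,"ax":0,"ay":0,"az":4}]'
python3 -m pendant '[{"jaw":-1,"tx":0.5,"ty":4,"tz":-2,"ax":0,"ay":0,"az":1},{"jaw":-1,"tx":1,"ty":8,"tz":-5,"ax":0,"ay":0,"az":1.8},{"jaw":-1,"tx":1.7,"ty":11,"tz":-8,"ax":0,"ay":0,"az":2.4},{"jaw":-1,"tx":1.7,"ty":11,"tz":-11,"ax":0,"ay":0,"az":2.4},{"jaw":-1,"tx":1.7,"ty":11,"tz":-13.5,"ax":0,"ay":0,"az":2.4},{"jaw":-1,"tx":1.7,"ty":11,"tz":-15,"ax":0,"ay":0,"az":2.4},{"jaw":-1,"tx":1.7,"ty":11,"tz":-15.6,"ax":0,"ay":0,"az":2.4},{"jaw":-1,"tx":1.7,"ty":11,"tz":-16,"ax":0,"ay":0,"az":2.4},{"jaw":-1,"tx":1.7,"ty":11,"tz":-16,"ax":0,"ay":0,"az":2.4}]'
```

```text
clock: 9.72
position: [0.5128, -0.1586, 0.2337]
ee_rot: [-0.001, 0.699, 0.715, -0.0]
contact_force: [0.6, -0.5, -3.3]
width: 0.0398
gripper_force: 41.2
clock: 10.85
position: [0.5305, -0.0503, 0.0757]
ee_rot: [0.0, 0.685, 0.729, 0.0]
contact_force: [-0.3, 0.4, -3.3]
width: 0.0396
gripper_force: 41.2
```

```bash
python3 -m pendant '[{"jaw":-1,"tx":0,"ty":0,"tz":-0.3,"ax":0,"ay":0,"az":0},{"jaw":-1,"tx":0,"ty":0,"tz":-0.5,"ax":0,"ay":0,"az":0},{"jaw":-1,"tx":0,"ty":0,"tz":-0.7,"ax":0,"ay":0,"az":0},{"jaw":-1,"tx":0,"ty":0,"tz":-0.8,"ax":0,"ay":0,"az":0},{"jaw":-1,"tx":0,"ty":0,"tz":-0.8,"ax":0,"ay":0,"az":0}]'
```

```text
clock: 11.48
position: [0.5302, -0.05, 0.0685]
ee_rot: [0.0, 0.684, 0.729, 0.0]
contact_force: [-3.0, 0.8, 5.7]
width: 0.0396
gripper_force: 42.1
```

It has touched down (+5.7 N). I release, rise, and turn 90° for the other grasp.

```bash
python3 -m pendant '[{"jaw":1,"tx":0,"ty":0,"tz":0,"ax":0,"ay":0,"az":0},{"jaw":1,"tx":0,"ty":0,"tz":0,"ax":0,"ay":0,"az":0},{"jaw":1,"tx":0,"ty":0,"tz":0,"ax":0,"ay":0,"az":0},{"jaw":1,"tx":0,"ty":0,"tz":0,"ax":0,"ay":0,"az":0},{"jaw":1,"tx":0,"ty":0,"tz":3,"ax":0,"ay":0,"az":0},{"jaw":1,"tx":0,"ty":0,"tz":7,"ax":0,"ay":0,"az":0},{"jaw":1,"tx":0,"ty":0,"tz":11,"ax":0,"ay":0,"az":0},{"jaw":1,"tx":0,"ty":0,"tz":12,"ax":0,"ay":0,"az":10},{"jaw":1,"tx":0,"ty":0,"tz":12,"ax":0,"ay":0,"az":20},{"jaw":1,"tx":0,"ty":0,"tz":12,"ax":0,"ay":0,"az":30}]'
python3 -m pendant '[{"jaw":1,"tx":0,"ty":0,"tz":0,"ax":0,"ay":0,"az":10},{"jaw":1,"tx":0,"ty":0,"tz":0,"ax":0,"ay":0,"az":20},{"jaw":1,"tx":0,"ty":0,"tz":0,"ax":0,"ay":0,"az":30},{"jaw":1,"tx":0,"ty":0,"tz":0,"ax":0,"ay":0,"az":40},{"jaw":1,"tx":0,"ty":0,"tz":0,"ax":0,"ay":0,"az":50},{"jaw":1,"tx":0,"ty":0,"tz":0,"ax":0,"ay":0,"az":60},{"jaw":1,"tx":0,"ty":0,"tz":0,"ax":0,"ay":0,"az":60},{"jaw":1,"tx":0,"ty":0,"tz":0,"ax":0,"ay":0,"az":60}]'
python3 - <<'E'
from rig import manip
from h import *
st=manip.get_state();q=st['ee_rot'];print(st['clock'],st['position'].round(4),"axis",2*np.degrees(np.arctan2(q[2],q[1]))-90, st['qpos'].round(2))
for n in("wrist","top","scene"):
    im=manip.get_image(n);W=cloud(im);m=(W[...,2]>.105)&(W[...,2]<.118)&(abs(W[...,0]-.53)<.04)&(abs(W[...,1]+.05)<.05)
    if m.sum()>20:print(n,m.sum(),rect(W[m]),np.median(W[m][:,2]))
E
```

```text
clock: 12.72
position: [0.5301, -0.0501, 0.1876]
ee_rot: [0.0, 0.47, 0.883, 0.0]
contact_force: [-0.9, 0.3, -0.7]
width: 0.0857
gripper_force: 0.0
clock: 13.72
position: [0.5301, -0.0501, 0.1873]
ee_rot: [-0.0, -0.03, 1.0, 0.0]
contact_force: [-0.6, -0.2, 0.0]
width: 0.0855
gripper_force: 0.0
13.725 [ 0.5301 -0.0501  0.1873] axis 93.47956692003115 [-0.22  0.24  1.67  0.    1.23 -1.86]
wrist 4981 (array([530.2, -49.2]), array([39.6, 64.1]), 3.8) 0.10911474951425387
top 69 (array([516.9, -49.3]), array([60., 16.]), 89.1) 0.11001485345527873
scene 325 (array([530.5, -49.9]), array([44.6, 63.5]), 5.2) 0.1103839535304676
```

The block stands at (0.530, -0.049), yaw 3.8°, right under the gripper. I grip its y faces.

```bash
python3 -m pendant '[{"jaw":1,"tx":0,"ty":0.05,"tz":-3,"ax":0,"ay":0,"az":0},{"jaw":1,"tx":0,"ty":0.05,"tz":-6,"ax":0,"ay":0,"az":0},{"jaw":1,"tx":0,"ty":0.05,"tz":-9,"ax":0,"ay":0,"az":0},{"jaw":1,"tx":0,"ty":0.05,"tz":-11.5,"ax":0,"ay":0,"az":0},{"jaw":1,"tx":0,"ty":0.05,"tz":-11.9,"ax":0,"ay":0,"az":0},{"jaw":1,"tx":0,"ty":0.05,"tz":-11.9,"ax":0,"ay":0,"az":0},{"jaw":-1,"tx":0,"ty":0.05,"tz":-11.9,"ax":0,"ay":0,"az":0},{"jaw":-1,"tx":0,"ty":0.05,"tz":-11.9,"ax":0,"ay":0,"az":0},{"jaw":-1,"tx":0,"ty":0.05,"tz":-11.9,"ax":0,"ay":0,"az":0},{"jaw":-1,"tx":0,"ty":0.05,"tz":-11.9,"ax":0,"ay":0,"az":0}]' 40
python3 -m pendant '[{"jaw":-1,"tx":0,"ty":0,"tz":0,"ax":0,"ay":0,"az":0},{"jaw":-1,"tx":0,"ty":0,"tz":0,"ax":0,"ay":0,"az":0},{"jaw":-1,"tx":0,"ty":0,"tz":0.5,"ax":0,"ay":0,"az":0},{"jaw":-1,"tx":0,"ty":0,"tz":1,"ax":0,"ay":0,"az":0},{"jaw":-1,"tx":0,"ty":0,"tz":1,"ax":0,"ay":0,"az":0}]'
```

```text
clock: 15.12
position: [0.5312, -0.0499, 0.0696]
ee_rot: [0.001, -0.032, 1.0, -0.0]
contact_force: [0.3, -1.2, 4.9]
width: 0.0635
gripper_force: 45.7
clock: 15.75
position: [0.5301, -0.0495, 0.0784]
ee_rot: [0.0, -0.032, 1.0, 0.0]
contact_force: [0.6, 0.2, -2.5]
width: 0.0633
gripper_force: 44.8
```

```bash
python3 -m pendant '[{"jaw":-1,"tx":0,"ty":0,"tz":4,"ax":0,"ay":0,"az":0},{"jaw":-1,"tx":0,"ty":0,"tz":8,"ax":0,"ay":0,"az":0},{"jaw":-1,"tx":0,"ty":0,"tz":12,"ax":0,"ay":0,"az":0},{"jaw":-1,"tx":-0.6,"ty":3,"tz":15,"ax":0,"ay":0,"az":0},{"jaw":-1,"tx":-1.4,"ty":7,"tz":16,"ax":0,"ay":0,"az":0},{"jaw":-1,"tx":-2.3,"ty":11,"tz":16,"ax":0,"ay":0,"az":0},{"jaw":-1,"tx":-3.1,"ty":15,"tz":16,"ax":0,"ay":0,"az":0},{"jaw":-1,"tx":-3.9,"ty":19,"tz":16,"ax":0,"ay":0,"az":0},{"jaw":-1,"tx":-4.3,"ty":20.8,"tz":16,"ax":0,"ay":0,"az":0},{"jaw":-1,"tx":-4.3,"ty":20.8,"tz":16,"ax":0,"ay":0,"az":0}]'
python3 -m pendant '[{"jaw":-1,"tx":0,"ty":0,"tz":-0.5,"ax":0,"ay":0,"az":0},{"jaw":-1,"tx":0,"ty":0,"tz":-0.5,"ax":0,"ay":0,"az":0},{"jaw":-1,"tx":0,"ty":0,"tz":-0.5,"ax":0,"ay":0,"az":0}]'
python3 - <<'E'
from rig import manip
from h import *
st=manip.get_state();q=st['ee_rot'];print(st['clock'],st['position'].round(4),"axis",2*np.degrees(np.arctan2(q[2],q[1]))-90)
s=manip.get_image("scene");np.savez("s2",**s);w=manip.get_image("wrist")
a=cv2.resize(s["pixels"][110:260,330:490],(640,600),interpolation=cv2.INTER_CUBIC)
cv2.imwrite("pics/c3.png",a)
W=cloud(s)
for lo,hi in((.115,.145),(.26,.285)):
    m=(W[...,2]>lo)&(W[...,2]<hi)&(abs(W[...,0]-.487)<.06)&(abs(W[...,1]-.158)<.06)
    n,L,S,_=cv2.connectedComponentsWithStats(m.astype(np.uint8))
    for i in range(1,n):
        if S[i,4]>20:print(lo,S[i],rect(W[L==i]))
W=cloud(w)
for lo,hi in((.115,.145),(.245,.285)):
    m=(W[...,2]>lo)&(W[...,2]<hi)&(abs(W[...,0]-.487)<.06)&(abs(W[...,1]-.158)<.06)
    n,L,S,_=cv2.connectedComponentsWithStats(m.astype(np.uint8))
    for i in range(1,n):
        if S[i,4]>20:print("w",lo,S[i],rect(W[L==i]),np.median(W[L==i][:,2]))
E
```

```text
clock: 17.0
position: [0.4867, 0.1589, 0.238]
ee_rot: [-0.0, -0.033, 0.999, -0.0]
contact_force: [-0.6, -0.7, -3.8]
width: 0.0636
gripper_force: 46.9
clock: 17.38
position: [0.4874, 0.1575, 0.2332]
ee_rot: [-0.0, -0.031, 1.0, -0.0]
contact_force: [0.0, -0.6, -2.9]
width: 0.0635
gripper_force: 46.9
17.375 [0.4874 0.1575 0.2332] axis 93.54099216888429
0.115 [376 203  24   7 125] (array([516.6, 161.1]), array([ 8.7, 60. ]), 2.8)
0.26 [373 155  44  17 458] (array([487.5, 161.4]), array([44.6, 97.9]), 8.7)
w 0.115 [283 156  84  10 790] (array([459.1, 157.4]), array([ 9.3, 59.9]), 3.5) 0.1374361430852505
w 0.245 [  177   226   293   126 24753] (array([486.6, 158.5]), array([41., 92.]), 3.1) 0.2726170649340579
w 0.245 [133 301  16   3  26] (array([480.4, 100.7]), array([0.9, 4.9]), 3.5) 0.284451884177989
w 0.245 [500 301  13   3  23] (array([473.3, 214.6]), array([1. , 4.1]), 4.7) 0.28430962367080653
w 0.245 [153 306  26  12 182] (array([484.8, 108.1]), array([1.9, 9. ]), 3.5) 0.2829661388345798
w 0.245 [469 306  26  13 194] (array([478.7, 208.3]), array([1.8, 8.9]), 0.1) 0.2828268486135185
```

View pics/c3.png

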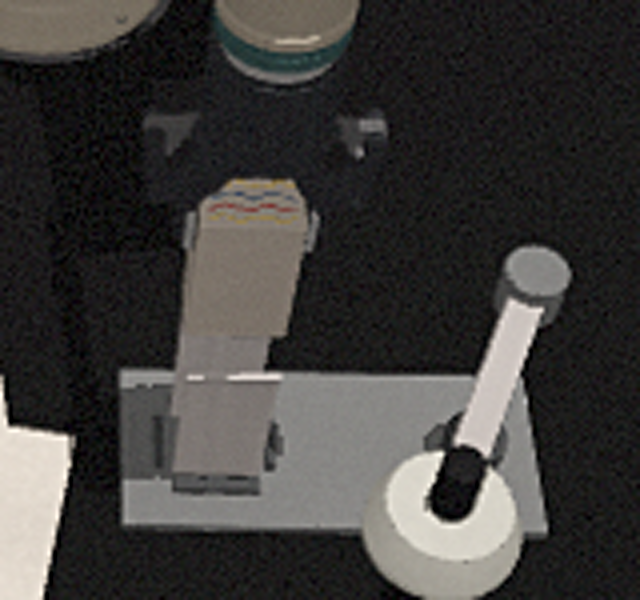

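The block hangs centred over the plates: block x is about 0.4874, against a plate midpoint of about 0.4873, and the yaws match within 0.2°. The lamp head is well aside, at (450,520) in the crop. I lower in stages and watch the force.

```bash
python3 -m pendant '[{"jaw":-1,"tx":0,"ty":0.05,"tz":-1.5,"ax":0,"ay":0,"az":0},{"jaw":-1,"tx":0,"ty":0.05,"tz":-2.5,"ax":0,"ay":0,"az":0},{"jaw":-1,"tx":0,"ty":0.05,"tz":-3.5,"ax":0,"ay":0,"az":0},{"jaw":-1,"tx":0,"ty":0.05,"tz":-4.2,"ax":0,"ay":0,"az":0},{"jaw":-1,"tx":0,"ty":0.05,"tz":-4.9,"ax":0,"ay":0,"az":0},{"jaw":-1,"tx":0,"ty":0.05,"tz":-5.5,"ax":0,"ay":0,"az":0},{"jaw":-1,"tx":0,"ty":0.05,"tz":-5.5,"ax":0,"ay":0,"az":0}]'
```

```text
clock: 18.35
position: [0.4869, 0.1588, 0.1779]
ee_rot: [-0.0, -0.032, 1.0, -0.0]
contact_force: [0.9, -0.8, -4.5]
width: 0.0638
gripper_force: 47.0
```

No side load. I continue down.

```bash
python3 -m pendant '[{"jaw":-1,"tx":0,"ty":0,"tz":-1,"ax":0,"ay":0,"az":0},{"jaw":-1,"tx":0,"ty":0,"tz":-2,"ax":0,"ay":0,"az":0},{"jaw":-1,"tx":0,"ty":0,"tz":-3,"ax":0,"ay":0,"az":0},{"jaw":-1,"tx":0,"ty":0,"tz":-4,"ax":0,"ay":0,"az":0},{"jaw":-1,"tx":0,"ty":0,"tz":-5,"ax":0,"ay":0,"az":0},{"jaw":-1,"tx":0,"ty":0,"tz":-6,"ax":0,"ay":0,"az":0},{"jaw":-1,"tx":0,"ty":0,"tz":-7,"ax":0,"ay":0,"az":0},{"jaw":-1,"tx":0,"ty":0,"tz":-8,"ax":0,"ay":0,"az":0},{"jaw":-1,"tx":0,"ty":0,"tz":-8.6,"ax":0,"ay":0,"az":0},{"jaw":-1,"tx":0,"ty":0,"tz":-8.6,"ax":0,"ay":0,"az":0}]'
python3 -m pendant '[{"jaw":-1,"tx":0,"ty":0,"tz":0,"ax":0,"ay":0,"az":0},{"jaw":-1,"tx":0,"ty":0,"tz":0,"ax":0,"ay":0,"az":0}]'
```

```text
clock: 19.6
position: [0.4868, 0.1588, 0.0918]
ee_rot: [-0.001, -0.032, 1.0, -0.0]
contact_force: [-0.5, -0.0, -2.9]
width: 0.0636
gripper_force: 47.0
clock: 19.85
position: [0.4875, 0.159, 0.0927]
ee_rot: [0.0, -0.032, 1.0, 0.0]
contact_force: [-0.6, 0.4, -3.6]
width: 0.0636
gripper_force: 47.0
```

```bash
python3 -m pendant '[{"jaw":-1,"tx":0,"ty":0,"tz":-0.4,"ax":0,"ay":0,"az":0},{"jaw":-1,"tx":0,"ty":0,"tz":-0.7,"ax":0,"ay":0,"az":0},{"jaw":-1,"tx":0,"ty":0,"tz":-0.9,"ax":0,"ay":0,"az":0},{"jaw":-1,"tx":0,"ty":0,"tz":-1.0,"ax":0,"ay":0,"az":0},{"jaw":-1,"tx":0,"ty":0,"tz":-1.1,"ax":0,"ay":0,"az":0},{"jaw":-1,"tx":0,"ty":0,"tz":-1.2,"ax":0,"ay":0,"az":0},{"jaw":-1,"tx":0,"ty":0,"tz":-1.3,"ax":0,"ay":0,"az":0},{"jaw":-1,"tx":0,"ty":0,"tz":-1.4,"ax":0,"ay":0,"az":0},{"jaw":-1,"tx":0,"ty":0,"tz":-1.4,"ax":0,"ay":0,"az":0}]'
```

```text
clock: 20.98
position: [0.4872, 0.1589, 0.0796]
ee_rot: [0.0, -0.032, 1.0, 0.0]
contact_force: [-2.5, -0.2, 6.0]
width: 0.0635
gripper_force: 48.1
```

It touched down at the expected height with +6 N. I release and rise.

```bash
python3 -m pendant '[{"jaw":1,"tx":0,"ty":0,"tz":0,"ax":0,"ay":0,"az":0},{"jaw":1,"tx":0,"ty":0,"tz":0,"ax":0,"ay":0,"az":0},{"jaw":1,"tx":0,"ty":0,"tz":0,"ax":0,"ay":0,"az":0},{"jaw":1,"tx":0,"ty":0,"tz":0,"ax":0,"ay":0,"az":0},{"jaw":1,"tx":0,"ty":0,"tz":2,"ax":0,"ay":0,"az":0},{"jaw":1,"tx":0,"ty":0,"tz":5,"ax":0,"ay":0,"az":0},{"jaw":1,"tx":0,"ty":0,"tz":10,"ax":0,"ay":0,"az":0},{"jaw":1,"tx":0,"ty":0,"tz":15,"ax":0,"ay":0,"az":0},{"jaw":1,"tx":0,"ty":0,"tz":20,"ax":0,"ay":0,"az":0},{"jaw":1,"tx":0,"ty":0,"tz":22,"ax":0,"ay":0,"az":0}]'
python3 -m pendant '[{"jaw":1,"tx":3,"ty":2,"tz":0,"ax":0,"ay":0,"az":-6},{"jaw":1,"tx":6,"ty":5,"tz":0,"ax":0,"ay":0,"az":-12},{"jaw":1,"tx":10,"ty":8,"tz":0,"ax":0,"ay":0,"az":-18},{"jaw":1,"tx":14,"ty":11,"tz":0,"ax":0,"ay":0,"az":-24},{"jaw":1,"tx":15.7,"ty":11.9,"tz":0,"ax":0,"ay":0,"az":-24},{"jaw":1,"tx":15.7,"ty":11.9,"tz":0,"ax":0,"ay":0,"az":-24},{"jaw":1,"tx":15.7,"ty":11.9,"tz":0,"ax":0,"ay":0,"az":-24}]'
python3 - <<'E'
from rig import manip
from h import *
st=manip.get_state();q=st['ee_rot'];print(st['clock'],st['position'].round(4),"axis",2*np.degrees(np.arctan2(q[2],q[1]))-90)
im={n:manip.get_image(n) for n in("top","scene","wrist")}
for n in("top","scene"):
    W=cloud(im[n])
    for lo,hi in((.113,.1255),(.127,.15)):
        m=(W[...,2]>lo)&(W[...,2]<hi)&(abs(W[...,0]-.487)<.05)&(abs(W[...,1]-.158)<.05)
        k,L,S,_=cv2.connectedComponentsWithStats(m.astype(np.uint8))
        for i in range(1,k):
            if S[i,4]>20:print(n,lo,S[i],rect(W[L==i]),"z",np.median(W[L==i][:,2]).round(4))
for n in im:
    W=cloud(im[n]);m=(W[...,2]>.235)&(W[...,2]<.258)&(abs(W[...,0]-.645)<.03)&(abs(W[...,1]-.278)<.03)
    print(n,"knob",m.sum(),rect(W[m]) if m.sum()>9 else 0)
a=np.hstack([cv2.resize(im["top"]["pixels"][165:240,230:310],(400,375),interpolation=cv2.INTER_CUBIC),cv2.resize(im["scene"]["pixels"][160:235,350:430],(400,375),interpolation=cv2.INTER_CUBIC)])
cv2.imwrite("pics/c4.png",a)
E
```

```text
clock: 22.22
position: [0.4883, 0.1592, 0.3018]
ee_rot: [0.003, -0.032, 0.999, 0.0]
contact_force: [0.6, 0.3, -0.2]
width: 0.0856
gripper_force: 0.0
clock: 23.1
position: [0.6433, 0.2774, 0.2982]
ee_rot: [-0.001, 0.177, 0.984, -0.0]
contact_force: [-0.8, -0.1, 0.9]
width: 0.0854
gripper_force: 0.0
23.1 [0.6433 0.2774 0.2982] axis 69.61257672135329
top 0.113 [255 205  26  17 391] (array([486.3, 157.9]), array([39.9, 64.7]), 3.2) z 0.1198
top 0.127 [254 199  25   5  90] (array([515.2, 159.6]), array([ 9.5, 59.7]), 3.8) z 0.136
top 0.127 [255 222  25   5  73] (array([458.2, 155.8]), array([ 8.5, 60. ]), 4.1) z 0.1373
scene 0.113 [375 189  25  16 310] (array([481.1, 158.9]), array([43.9, 63.8]), 4.0) z 0.1205
scene 0.113 [376 206  24   4  58] (array([515.2, 161.2]), array([ 6.3, 59.7]), 3.1) z 0.1197
scene 0.127 [376 184  23   6 128] (array([458., 157.]), array([13.5, 58.1]), 7.0) z 0.1357
scene 0.127 [376 203  24   4  71] (array([517.1, 160.2]), array([ 8.9, 58.4]), 2.4) z 0.1376
top knob 70 (array([638.3, 278.1]), array([22.9, 14. ]), 86.4)
scene knob 135 (array([646.2, 278.3]), array([25.8, 23. ]), 1.8)
wrist knob 1502 (array([644.6, 279.9]), array([25. , 25.3]), 11.7)
```

View pics/c4.png

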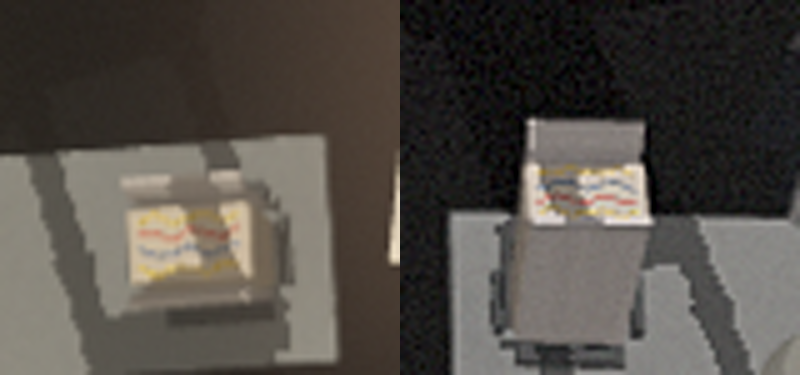

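The block is seated: its top is at z = 0.120, centred at (0.486, 0.158), upright between the plates. Now I grip the knob again.

```bash
python3 -m pendant '[{"jaw":1,"tx":0.05,"ty":0.05,"tz":-3,"ax":0,"ay":0,"az":0},{"jaw":1,"tx":0.05,"ty":0.05,"tz":-6,"ax":0,"ay":0,"az":0},{"jaw":1,"tx":0.05,"ty":0.05,"tz":-8.2,"ax":0,"ay":0,"az":0},{"jaw":1,"tx":0.05,"ty":0.05,"tz":-8.2,"ax":0,"ay":0,"az":0},{"jaw":-1,"tx":0.05,"ty":0.05,"tz":-8.2,"ax":0,"ay":0,"az":0},{"jaw":-1,"tx":0.05,"ty":0.05,"tz":-8.2,"ax":0,"ay":0,"az":0},{"jaw":-1,"tx":0.05,"ty":0.05,"tz":-8.2,"ax":0,"ay":0,"az":0},{"jaw":-1,"tx":0.05,"ty":0.05,"tz":-8.2,"ax":0,"ay":0,"az":0},{"jaw":-1,"tx":0.05,"ty":0.05,"tz":-8.2,"ax":0,"ay":0,"az":0}]' 25
python3 - <<'E'
import numpy as np
h=np.array([475.,338]);a0=np.radians(70.7)
f=lambda a:h+180*np.array([np.sin(a),-np.cos(a)])
for k in range(1,11):print(np.round((f(a0-np.radians(6.7*k))-f(a0))/10,1),round(-6.7*k,1))
print(f(a0))
E
```

```text
clock: 24.38
position: [0.6449, 0.2785, 0.2173]
ee_rot: [0.001, 0.177, 0.984, 0.0]
contact_force: [0.7, -0.1, 3.3]
width: 0.0251
gripper_force: 24.7
[-0.8 -1.9] -6.7
[-1.8 -3.8] -13.4
[-3.1 -5.5] -20.1
[-4.5 -7. ] -26.8
[-6.1 -8.4] -33.5
[-7.9 -9.6] -40.2
[ -9.7 -10.5] -46.9
[-11.7 -11.3] -53.6
[-13.7 -11.8] -60.3
[-15.8 -12. ] -67.0
[644.88417128 278.50740931]
```

```bash
python3 -m pendant '[{"jaw":-1,"tx":-0.8,"ty":-1.9,"tz":0,"ax":0,"ay":0,"az":-6.7},{"jaw":-1,"tx":-1.8,"ty":-3.8,"tz":0,"ax":0,"ay":0,"az":-13.4},{"jaw":-1,"tx":-3.1,"ty":-5.5,"tz":0,"ax":0,"ay":0,"az":-20.1},{"jaw":-1,"tx":-4.5,"ty":-7,"tz":0,"ax":0,"ay":0,"az":-26.8},{"jaw":-1,"tx":-6.1,"ty":-8.4,"tz":0,"ax":0,"ay":0,"az":-33.5},{"jaw":-1,"tx":-7.9,"ty":-9.6,"tz":0,"ax":0,"ay":0,"az":-40.2},{"jaw":-1,"tx":-9.7,"ty":-10.5,"tz":0,"ax":0,"ay":0,"az":-46.9},{"jaw":-1,"tx":-11.7,"ty":-11.3,"tz":0,"ax":0,"ay":0,"az":-53.6},{"jaw":-1,"tx":-13.7,"ty":-11.8,"tz":0,"ax":0,"ay":0,"az":-60.3},{"jaw":-1,"tx":-15.8,"ty":-12,"tz":0,"ax":0,"ay":0,"az":-67}]'
python3 -m pendant '[{"jaw":-1,"tx":0,"ty":0,"tz":0,"ax":0,"ay":0,"az":0},{"jaw":-1,"tx":0,"ty":0,"tz":0,"ax":0,"ay":0,"az":0},{"jaw":-1,"tx":0,"ty":0,"tz":0,"ax":0,"ay":0,"az":0}]'
```

```text
clock: 25.62
position: [0.4867, 0.1574, 0.2172]
ee_rot: [0.001, 0.692, 0.722, 0.0]
contact_force: [0.2, -1.3, 6.5]
width: 0.0252
gripper_force: 25.3
clock: 26.0
position: [0.4872, 0.1575, 0.2173]
ee_rot: [0.001, 0.69, 0.724, -0.0]
contact_force: [-1.7, -3.8, 7.7]
width: 0.0255
gripper_force: 25.7
```

The knob is at x = 0.487, on the seat's centre line. I release, rise and move clear, then check.

```bash
python3 -m pendant '[{"jaw":1,"tx":0,"ty":0,"tz":0,"ax":0,"ay":0,"az":0},{"jaw":1,"tx":0,"ty":0,"tz":0,"ax":0,"ay":0,"az":0},{"jaw":1,"tx":0,"ty":0,"tz":0,"ax":0,"ay":0,"az":0},{"jaw":1,"tx":0,"ty":0,"tz":0,"ax":0,"ay":0,"az":0},{"jaw":1,"tx":0,"ty":0,"tz":3,"ax":0,"ay":0,"az":0},{"jaw":1,"tx":0,"ty":0,"tz":8,"ax":0,"ay":0,"az":0},{"jaw":1,"tx":-5,"ty":0,"tz":10,"ax":0,"ay":0,"az":0},{"jaw":1,"tx":-11,"ty":0,"tz":10,"ax":0,"ay":0,"az":0},{"jaw":1,"tx":-16,"ty":0,"tz":10,"ax":0,"ay":0,"az":0},{"jaw":1,"tx":-16,"ty":0,"tz":10,"ax":0,"ay":0,"az":0}]'
python3 - <<'E'
from rig import manip
from h import *
im={n:manip.get_image(n) for n in("top","scene")}
for n in im:
    W=cloud(im[n])
    for nm,lo,hi,c in(("knob",.235,.258,(.487,.158)),("hinge",.206,.225,(.475,.337)),("head",.17,.212,(.487,.158)),("block",.113,.1235,(.487,.158))):
        m=(W[...,2]>lo)&(W[...,2]<hi)&(abs(W[...,0]-c[0])<.05)&(abs(W[...,1]-c[1])<.05)
        if m.sum()>20:print(n,nm,m.sum(),rect(W[m]),"z",np.median(W[m][:,2]).round(4))
a=np.hstack([cv2.resize(im["top"]["pixels"][110:290,170:480],(400,232)),cv2.resize(im["scene"]["pixels"][110:290,170:480],(400,232))])
cv2.imwrite("pics/c5.png",a)
E
```

```text
clock: 27.25
position: [0.3233, 0.1583, 0.3168]
ee_rot: [0.0, 0.69, 0.724, 0.0]
contact_force: [-0.1, 0.3, -0.1]
width: 0.0852
gripper_force: 0.0
top knob 112 (array([488.3, 157.1]), array([23.5, 24.9]), 90.0) z 0.2512
top hinge 237 (array([474.2, 336.2]), array([39.3, 37.5]), 89.8) z 0.2136
top head 1001 (array([487.8, 157.4]), array([89. , 88.4]), 60.1) z 0.2056
scene knob 111 (array([489.4, 159. ]), array([23.9, 27.5]), 53.1) z 0.2507
scene hinge 197 (array([478.5, 323.2]), array([37.9, 69.5]), 7.5) z 0.2142
scene head 838 (array([494.1, 161.8]), array([79.1, 93. ]), 1.4) z 0.2045
scene block 152 (array([496.5, 159.7]), array([43.1, 63.3]), 1.4) z 0.1196
```

View pics/c5.png

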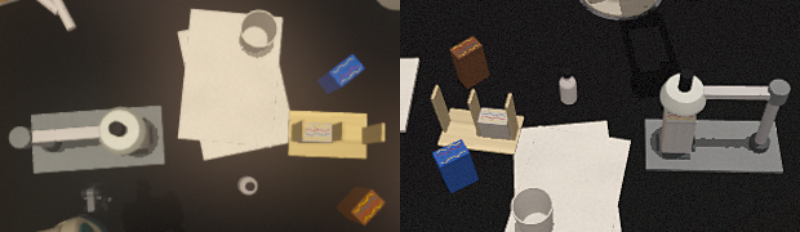

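The final view shows the lamp head over the block (top panel (120,130), scene panel (683,100)). The low block, the cup and the bottle are where they were. The head's centre is within about 1.5 mm of the block's centre, and the arm touches nothing.

```bash
python3 -c "
from rig import manip
print(manip.sign_off())"
```

```text
the job is handed in; nothing more can be done
None
```

The job is handed in, about 27 s on the robot's clock: the tall block stands fully down between the reflector plates, and the lamp is back with its head within about 1.5 mm of the block's centre; the low block, cup and bottle were not touched.

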